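# Swing the ball dish round to the tin

### The arm

A 6-joint arm with a two-finger parallel gripper is mounted at the origin on the work surface. World frame = base frame: x ahead of the robot, y to its left, z up, the work surface at z = 0. Lengths are in mm, angles in rad, forces in N, time in s.
With the tool pointing down it reaches from about 275 to 750 mm from the base axis. Payload 10.2 kg.
Tool frame: the origin (TCP) lies at the very end of the fingers, on their centre line; the grasp point (between the pads) lies 19 mm behind it; z points along the fingers, y is the line along which they close (so a half turn about z gives the same grasp; the last joint's range is limited). The gripper opens to 85 mm and grips with 20 to 120 N. Pads are 22 mm wide; open, the fingers measure 114 mm over their backs; the gripper's body (76 mm by 85 mm) begins 54 mm behind the grasp point. The pads swing forward as they close: fully open they stand 13 mm farther back than shut.
Start: joints at [-1.511, 0.313, 1.498, -0, 1.331, -0.223], TCP at [146.486, -504.156, 231.294] pointing down, gripper open.
Joint ranges: [-2.94, 2.94], [-0.97, 2.17], [0.19, 2.56], [-1.23, 4.37], [0.02, 3.11], [-2.88, 2.88]. Speed limits (rad/s): [2.39, 2.39, 3.01, 3.14, 3.14, 3.14].

### API

Orientations are given as a unit quaternion [w, x, y, z].
In Python, from rig import monitor, eyes, job gives the robot as it stands. The module is installed in compiled form; this text tells all that it offers.
- The arm moves only by the tool send_rows, never from a script. Its argument "targets" is one flat list of numbers, 7 for each row, row after row: the turn, a rotation vector about the tool's x, y, z in degrees, then the shift along the tool's x, y, z in units of 60 mm (1.0 is 60 mm), then the opening, from -1 (shut) to 1 (fully open), so that 0 is half open. A call has 1 to 5 rows; each row shifts and turns the commanded pose from where the row before left it, along the tool's axes as they then stand; what a row does not reach is not made up. A row lasts 1/8 s, in which the tool goes at most 62.5 mm and 10.7 degrees, less where a joint would pass 70% of its speed; a pose out of reach is approached as far as the arm can. A call is refused whole if a number of a shift passes 1 or a number of a turn 10.7, either way. A call with a gripper value outside its range is refused whole. The fingers move at their own pace and stop on an object; "newtons" is the grip in N (left out, the last holds). Time passes only in rows, so rows that do not move let the fingers close. It gives the time, the measured TCP pose, the force, the opening and the grip force at its end, in the units of the state.
- monitor.sense(): the state, without advancing time (a new reading comes with each control period).
- eyes.capture(name): name is "scene" or "top"; returns a dict with "img" (420x560x3 uint8, red, green, blue), "K" (3x3 intrinsics, pixels), "R" (3x3) and "t" (3): a world point X has camera coordinates R X + t. Camera axes: x right, y down, z forward; pixel columns grow to the right and rows downward; lengths in mm; the calibration is good to about 2 mm. A picture is of the moment at which its call begins. There is no depth.
- job.finish_job(): hands the job in; it is judged then, once.
The state is a dict: "time_s": time; "joints": joint angles; "dq": joint speeds; "tau": joint torques, N m; "eef_pos": TCP position; "ee_rot": TCP orientation; "force": force on the tool from outside, world axes, zero at the start; "wrist_torque": the same for the moment, N m; "grip_width": opening from 0.0 (shut) to 1.0 (fully open); "grip_force": force on a finger pad.
Only numpy, scipy, OpenCV 4.12 (cv2) and the standard library are available. Lean on these libraries where they do the work, as an engineer would, in place of code of your own. Each camera call takes 0.05 s, during which the arm holds its last target. There are 200 camera calls.

### The job

Clear the screw base adapter from beside the dish's handle into the empty compartment of the yellow tray and let it go. Then take the white dish by its handle, lift it straight up about 7 cm off its round stand, and in the air turn it a quarter turn, left or right, so that its pouring lip points at the small steel tin, the dish still above its stand. Keep it level with the loose steel ball inside the dish's inner ring all the while, disturb nothing else on the counter, and finish still holding the dish there, level and still.

Things in the scene. Friction and masses are not known exactly. Their poses are not given: they have to be found in the camera images.
- dish: White plastic round dish, 113 mm across, 80 g. Its floor is a shallow cone (8 degrees) that sinks to the middle, where a loose ball lies; a rim 14 mm high runs round it. Origin: centre of its flat foot (foot 70 mm across). +z up; +x points to the pouring lip (a 22 mm wide open channel reaching 77 mm from the centre); the handle lies opposite, towards -x. Starts resting on the stand with the handle towards the robot.
- dish_grip (a point): Point to grip on the dish's handle: an upright fin 10 mm thick (along the dish's y), 30 mm long (along the dish's x, from 63 to 93 mm from the centre), its top 46 mm above the dish's foot, its lower edge 10 mm above the foot. The point lies in the fin, 78 mm from the centre and 30 mm above the foot. Axes as the dish's. Take it from above, closing along the dish's y.
- dish_mid (a point): Middle of the dish, 16 mm above its foot: where the ball's centre lies when the ball is centred. The inner ring, a thin moulded line on the floor about the middle, is 44 mm across.
- ball_center (a point): Centre of the loose steel ball, 16 mm diameter, 17 g, resting in the middle of the dish. It rolls freely.
- stand: Black rubber round stand, 80 mm across, 20 mm high, fixed to the counter; the dish rests on it. Origin: centre of its underside, on the counter.
- adapter: Screw base adapter standing upright beside the dish's handle, on the left as seen from the robot, too close for a finger: about 38 mm from the handle's mid plane, 105 mm from the dish's middle. Copper screw base below (27 mm diameter, 22 mm high) and white ceramic collar above (36 mm diameter, from 22 to 52 mm up), 60 g. Origin: centre of its underside; z up its axis.
- tray: Yellow plastic button cell tray, fixed, 120 mm (its x) by 110 mm (its y), walls 22 mm high and 4 mm thick, floor 4 mm. Origin: centre of its underside. A wall at y = +22 mm parts off a narrow strip holding four button cells; the other compartment, 112 by 71 mm, is empty.
- tray_bay (a point): Centre of the floor of the tray's empty compartment, 4 mm above the counter. Axes as the tray's.
- tin: Small open steel tin, 56 mm across, 36 mm high, standing loose about 190 mm from the stand's centre, either to the left or to the right of it, square to the dish's starting lip direction within about 5 degrees. Origin: centre of its underside.
- bulb: Clear glass reflector bulb standing on its 50 mm wide face, brass cap up, 71 mm high, loose, on the side of the dish opposite to the tin, about 190 mm from the stand's centre. Origin: centre of its underside. Leave alone.
- cells: Black rubber stand with four upright green cells, 55 by 190 mm, 61 mm high, loose. Origin: centre of its underside. Leave alone.
- torch: Dark metal pocket torch lying down, 125 mm long, 36 mm thick. Leave alone.
- carton: Small upright cardboard carton, 60 by 60 by 90 mm. Leave alone.
- screwdriver: Screwdriver lying down, 170 mm long. Leave alone.
- tester: Flat black battery tester, 90 by 70 by 30 mm. Leave alone.
- jar: Small glass jar, 50 mm across, 60 mm high. Leave alone.

How it is judged:
By the outcome, as a careful person would: the job done as asked, in the order asked, and still so for the second after the job is handed in, while the arm keeps its last pose, push and grip.
It also fails if it takes over 56 s, if anything falls off the work surface, if the arm or the gripper's body presses on something with over 40 N, if the wrist force passes 120 N, or if a joint passes its speed limit or range.

## Working session

There is one attempt and no reset: what is moved stays moved. The work goes in short steps, Python scripts to look and compute and a tool call to move; the robot and the scene stay as the last step left them, time stands still between calls to the robot, and variables do not carry over. Pictures are saved under pics/ and viewed, at most 10 in all, crops included, and the job is handed in when it is done.

Besides the shell and the picture viewer there is one more tool, called after "Emit:" by a JSON object that holds its "api" and its "payload", one argument or row to a line. send_rows: Moves the arm, as the interface text tells. Its arguments: {"type":"object","properties":{"targets":{"type":"array","items":{"type":"number"}},"newtons":{"type":"number"}},"required":["targets"]}

```bash
mkdir -p pics; python3 - <<'E'
from rig import monitor, eyes
import cv2, numpy as np, pickle
s=monitor.sense(); print(s['time_s'],s['eef_pos'],s['ee_rot'],s['grip_width'])
d={n:eyes.capture(n) for n in('scene','top')}
pickle.dump(d,open('c0.pkl','wb'))
for n in d:
    cv2.imwrite(f'pics/{n}0.png',cv2.resize(d[n]['img'][:,:,::-1],(800,600),interpolation=cv2.INTER_CUBIC))
    R,t=np.array(d[n]['R']),np.array(d[n]['t']); print(n,d[n]['K'],(-R.T@t).round(),R.round(3))
E
```

```text
0.0 [ 146.46989696 -503.87937637  230.72688064] [-6.51802676e-04  9.90019060e-01  1.40932020e-01  4.73370740e-05] 1.0022835009313122
scene [[410.60254515   0.         287.59831331]
 [  0.         410.60254515 212.06719211]
 [  0.           0.           1.        ]] [1221.  697.  631.] [[-0.73   0.683  0.016]
 [ 0.341  0.384 -0.858]
 [-0.592 -0.621 -0.513]]
top [[445.55628511   0.         282.85567193]
 [  0.         445.55628511 214.1578322 ]
 [  0.           0.           1.        ]] [ 331.   54. 1431.] [[ 0.002 -1.     0.007]
 [-0.982 -0.003 -0.189]
 [ 0.189 -0.006 -0.982]]
```

View pics/top0.png

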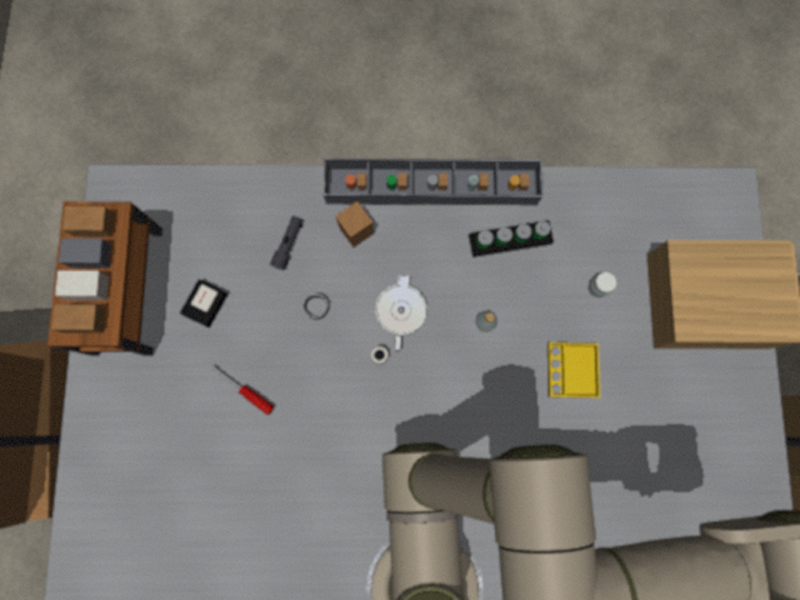

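View pics/scene0.png

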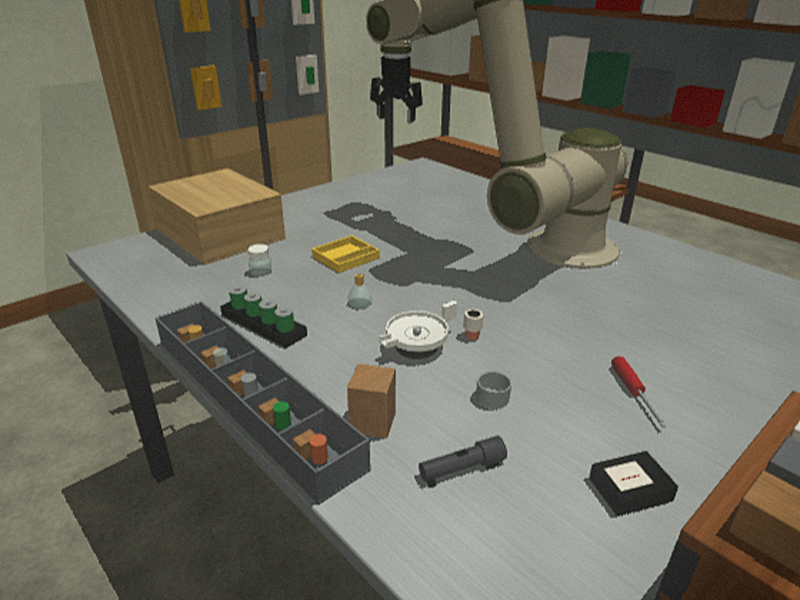

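Top view (800x600): dish at (401,310), handle fin at (398,343), adapter (380,354), tin at (317,306) on the robot's left, bulb (487,320), tray (574,370) with its cell strip on the left side. Next I'll refine with enlarged crops.

```bash
python3 - <<'E'
import cv2, numpy as np, pickle
d=pickle.load(open('c0.pkl','rb'))
def crop(n,c0,r0,w,h,f):
    im=cv2.resize(d[n]['img'][r0:r0+h,c0:c0+w,::-1],None,fx=f,fy=f,interpolation=cv2.INTER_CUBIC)
    for i in range(0,w,10): cv2.putText(im,str(c0+i),(i*f,8),0,.3,(0,0,255)); cv2.line(im,(i*f,10),(i*f,14),(0,0,255))
    for i in range(10,h,10): cv2.putText(im,str(r0+i),(0,i*f+3),0,.3,(0,0,255)); cv2.line(im,(20,i*f),(24,i*f),(0,0,255))
    return im
a=crop('top',212,190,100,66,8); cv2.imwrite('pics/a.png',a)
b=crop('scene',262,200,90,56,8); cv2.imwrite('pics/b.png',b)
# tray yellow, floor/rim
for n in d:
    im=cv2.cvtColor(d[n]['img'],cv2.COLOR_RGB2HSV)
    m=cv2.inRange(im,(20,150,80),(35,255,255))
    k,l,st,c=cv2.connectedComponentsWithStats(m)
    i=1+np.argmax(st[1:,4]); p=np.argwhere(l==i)[:,::-1].astype(np.float32)
    print(n,st[i],c[i],cv2.minAreaRect(p),cv2.approxPolyDP(cv2.convexHull(p.astype(int)),2,True)[:,0].tolist())
E
```

```text
scene [219 165  47  26 713] [241.63253857 177.19775596] ((242.00003051757812, 177.00001525878906), (21.50348663330078, 44.90434265136719), 71.56504821777344) [[265, 180], [237, 190], [220, 180], [219, 174], [246, 165], [265, 175]]
top [ 384  240   36   38 1137] [402.67634125 258.73087071] ((401.5, 258.5), (37.0, 35.0), 90.0) [[418, 277], [385, 276], [384, 240], [417, 241]]
```

View pics/a.png

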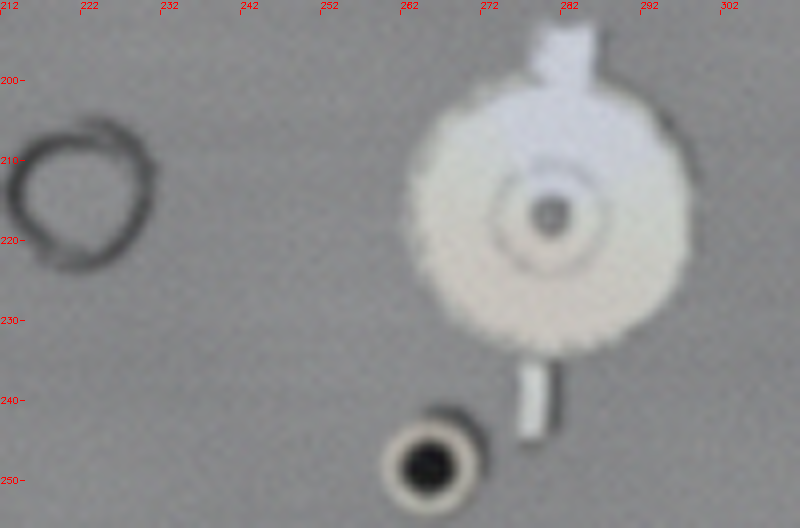

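View pics/b.png

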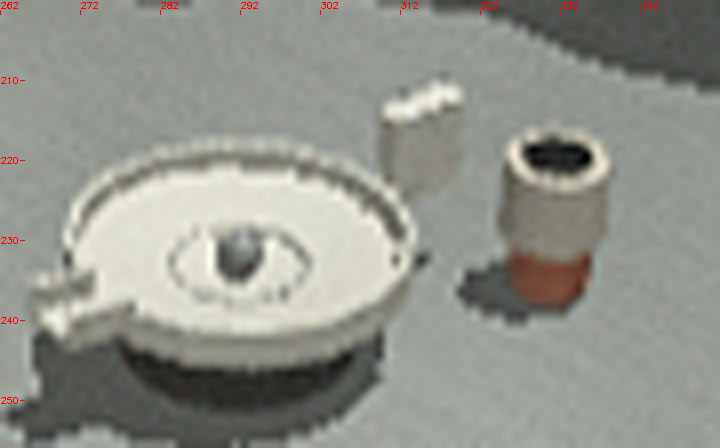

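Crops: top — ball (280.3,216.5), fin top (278.3,239.5), lip end (282.5,192.3), adapter collar (265.5,247.9), tin rim (221.8,213.9). Scene — ball (291.5,231.1), fin top (314.4,212.0), adapter collar (331.1,219.1).

```bash
cat > h.py <<'E'
import numpy as np
def ray(c,u,z):
    R,t,K=(np.array(c[k]) for k in('R','t','K')); o=-R.T@t
    v=R.T@np.linalg.solve(K,[u[0],u[1],1]); return (o+v*(z-o[2])/v[2])[:2]
def proj(c,X):
    R,t,K=(np.array(c[k]) for k in('R','t','K')); p=K@(R@np.array(X,float)+t); return p[:2]/p[2]
E
python3 - <<'E'
import pickle,numpy as np
from h import *
d=pickle.load(open('c0.pkl','rb')); T,S=d['top'],d['scene']
P=lambda n,*a:print(n,*[x.round(1) for x in a])
P('ball',ray(T,(280.3,216.5),36),ray(S,(291.5,231.1),36))
P('fin',ray(T,(278.3,239.5),66),ray(S,(314.4,212),66))
P('finfar/near',ray(T,(278.8,234.7),66),ray(T,(277.6,244.6),66))
P('lip',ray(T,(282.5,192.3),40))
P('adapter',ray(T,(265.5,247.9),52),ray(S,(331.1,219.1),52))
P('tin',ray(T,(221.8,213.9),36))
for q in [(418,277),(385,276.5),(384,240),(417,240.5)]: P('tray',ray(T,q,22))
for q in [(265,177),(237,186),(219,175),(246,165)]: P('trayS',ray(S,q,22))
E
```

```text
ball [591.3  53.4] [592.1  53.8]
fin [513.5  59.4] [513.7  59.9]
finfar/near [528.5  57.9] [497.7  61.5]
lip [669.6  46.6]
adapter [489.   99.1] [489.5  99.7]
tin [599.2 239.8]
tray [ 401.9 -379.8]
tray [ 403.3 -276. ]
tray [ 518.7 -277.6]
tray [ 517.4 -383. ]
trayS [ 416.7 -259.6]
trayS [ 527.1 -268.9]
trayS [ 523.6 -374. ]
trayS [ 404.5 -378.3]
```

```bash
cat >> h.py <<'E'
from scipy.spatial.transform import Rotation as Ro
def tool(psi): # tool pointing down, tool x at yaw psi (deg); tool y at psi-90
    return Ro.from_euler('z',psi,degrees=True)*Ro.from_euler('x',180,degrees=True)
def plan(s,pos,psi,n,center=None):
    """rows (shift in row-start frame) from the measured pose to pos, psi in n equal rows"""
    q=s['ee_rot']; R=Ro.from_quat([q[1],q[2],q[3],q[0]]); p=np.array(s['eef_pos'])
    G=tool(psi); w=(G*R.inv()).as_rotvec(degrees=True); pos=np.array(pos,float)
    for i in range(n):
        R2=Ro.from_rotvec(w/n,degrees=True)*R
        print((R.inv()*R2).as_rotvec(degrees=True).round(2).tolist(),(R.inv().apply((pos-p)/n)/60).round(3).tolist())
        R=R2
def show(s):
    q=s['ee_rot']; R=Ro.from_quat([q[1],q[2],q[3],q[0]]).as_matrix()
    print('t',round(s['time_s'],2),'p',np.round(s['eef_pos'],1),'psi',round(np.degrees(np.arctan2(R[1,0],R[0,0])),2),'tilt',R[:2,2].round(4),'w',round(s['grip_width'],3),'gf',np.round(s['grip_force'],1),'F',np.round(s['force'],1),'q',np.round(s['joints'],2))
E
python3 - <<'E'
from rig import monitor; from h import *
s=monitor.sense(); show(s); plan(s,(489.3,99.4,130),120,12)
E
```

```text
t 0.1 p [ 146.5 -503.9  230.8] psi 16.2 tilt [-0.0001  0.0011] w 1.001 gf 0.0 F [-0.   0.2 -0.4] q [-1.51  0.31  1.5   0.    1.33 -0.22]
[-0.0, -0.01, -8.65] [0.691, -0.672, 0.141]
[-0.0, -0.01, -8.65] [0.784, -0.56, 0.141]
[-0.0, -0.01, -8.65] [0.86, -0.436, 0.141]
[-0.0, -0.01, -8.65] [0.915, -0.302, 0.141]
[-0.0, -0.01, -8.65] [0.95, -0.161, 0.141]
[-0.0, -0.01, -8.65] [0.964, -0.016, 0.14]
[-0.0, -0.01, -8.65] [0.955, 0.129, 0.14]
[-0.0, -0.01, -8.65] [0.925, 0.271, 0.14]
[-0.0, -0.01, -8.65] [0.873, 0.407, 0.14]
[-0.0, -0.01, -8.65] [0.802, 0.534, 0.14]
[-0.0, -0.01, -8.65] [0.713, 0.649, 0.14]
[-0.0, -0.01, -8.65] [0.607, 0.749, 0.14]
```

Emit:
{"api": "send_rows", "payload": {
  "targets": [0, 0, -8.65, 0.69, -0.67, 0.14, 0.41, 0, 0, -8.65, 0.78, -0.56, 0.14, 0.41, 0, 0, -8.65, 0.86, -0.44, 0.14, 0.41, 0, 0, -8.65, 0.92, -0.3, 0.14, 0.41, 0, 0, -8.65, 0.95, -0.16, 0.14, 0.41],
  "newtons": 40
}}

```text
time_s: 0.72
eef_pos: [289.7, -251.0, 189.0]
ee_rot: [0.0, 0.867, 0.498, 0.0]
force: [1.5, -1.1, 0.2]
grip_width: 0.704
grip_force: 0.0
```

Emit:
{"api": "send_rows", "payload": {
  "targets": [0, 0, -8.65, 0.96, -0.02, 0.14, 0.41, 0, 0, -8.65, 0.96, 0.13, 0.14, 0.41, 0, 0, -8.65, 0.93, 0.27, 0.14, 0.41, 0, 0, -8.65, 0.87, 0.41, 0.14, 0.41]
}}

```text
time_s: 1.23
eef_pos: [404.1, -49.4, 155.5]
ee_rot: [0.0, 0.68, 0.733, 0.0]
force: [0.8, -0.8, -0.1]
grip_width: 0.708
grip_force: 0.0
```

Emit:
{"api": "send_rows", "payload": {
  "targets": [0, 0, -8.65, 0.8, 0.53, 0.14, 0.41, 0, 0, -8.65, 0.71, 0.65, 0.14, 0.41, 0, 0, -8.65, 0.61, 0.75, 0.14, 0.41, 0, 0, 0, 0, 0, 0, 0.41, 0, 0, 0, 0, 0, 0, 0.41]
}}

```text
time_s: 1.85
eef_pos: [488.6, 99.2, 130.2]
ee_rot: [-0.0, 0.5, 0.866, -0.0]
force: [-0.3, -0.2, -0.6]
grip_width: 0.704
grip_force: 0.0
```

```bash
python3 - <<'E'
from rig import monitor; from h import *
s=monitor.sense(); show(s); plan(s,(489.3,99.4,130),120,1); plan(s,(489.3,99.4,20),120,5)
E
```

```text
t 1.85 p [488.6  99.2 130.2] psi 119.97 tilt [-0.001  -0.0002] w 0.704 gf 0.0 F [-0.3 -0.2 -0.6] q [-0.04  0.36  1.71 -0.    1.07 -0.56]
[-0.05, -0.02, -0.03] [-0.003, 0.011, 0.004]
[-0.01, -0.0, -0.01] [-0.001, 0.003, 0.367]
[-0.01, -0.0, -0.01] [-0.001, 0.003, 0.367]
[-0.01, -0.0, -0.01] [-0.001, 0.002, 0.367]
[-0.01, -0.0, -0.01] [-0.001, 0.002, 0.367]
[-0.01, -0.0, -0.01] [-0.001, 0.002, 0.367]
```

Emit:
{"api": "send_rows", "payload": {
  "targets": [0, 0, 0, 0, 0.01, 0.4, 0.41, 0, 0, 0, 0, 0, 0.4, 0.41, 0, 0, 0, 0, 0, 0.4, 0.41, 0, 0, 0, 0, 0, 0.4, 0.41, 0, 0, 0, 0, 0, 0.23, 0.41]
}}

```text
time_s: 2.48
eef_pos: [489.1, 98.6, 20.1]
ee_rot: [-0.0, 0.501, 0.865, -0.0]
force: [0.0, 0.4, 0.0]
grip_width: 0.702
grip_force: 0.0
```

```bash
python3 - <<'E'
from rig import monitor,eyes; from h import *; import cv2
s=monitor.sense(); show(s); c=eyes.capture('scene')
im=c['img'][180:260,282:372,::-1]
c2=eyes.capture('top'); im2=c2['img'][205:285,230:320,::-1]
cv2.imwrite('pics/c.png',cv2.resize(np.hstack([im,im2]),None,fx=4.4,fy=4.4,interpolation=cv2.INTER_CUBIC))
E
```

```text
t 2.48 p [489.1  98.6  20.1] psi 119.87 tilt [-0.0009 -0.0001] w 0.702 gf 0.0 F [0.  0.4 0. ] q [-0.04  0.54  1.8  -0.    0.81 -0.56]
```

View pics/c.png

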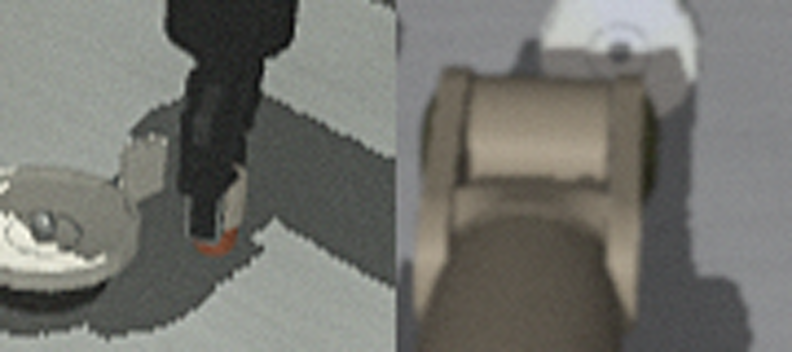

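The fingers straddle the adapter (scene crop: finger tip at (203,238), copper base showing at (220,240)); the fin stands clear. Closing.

Emit:
{"api": "send_rows", "payload": {
  "targets": [0, 0, 0, 0, 0, 0, 0.1, 0, 0, 0, 0, 0, 0, -0.1, 0, 0, 0, 0, 0, 0, -0.3, 0, 0, 0, 0, 0, 0, -0.4, 0, 0, 0, 0, 0, 0, -0.5],
  "newtons": 40
}}

```text
time_s: 3.2
eef_pos: [489.9, 99.7, 21.6]
ee_rot: [0.001, 0.5, 0.866, 0.0]
force: [-2.1, -1.3, 5.9]
grip_width: 0.408
grip_force: 39.5
```

Emit:
{"api": "send_rows", "payload": {
  "targets": [0, 0, 0, 0, 0, 0, -0.5, 0, 0, 0, 0, 0, -0.05, -0.5, 0, 0, 0, 0, 0, -0.2, -0.5, 0, 0, 0, 0, 0, -0.6, -0.5, 0, 0, 0, 0, 0, -0.8, -0.5]
}}

```text
time_s: 3.82
eef_pos: [489.1, 99.8, 121.0]
ee_rot: [-0.001, 0.5, 0.866, -0.0]
force: [0.0, -0.5, -0.4]
grip_width: 0.409
grip_force: 40.0
```

```bash
python3 - <<'E'
from rig import monitor,eyes; from h import *; import cv2
s=monitor.sense(); show(s); plan(s,(460,-345,120),16,10)
c=eyes.capture('scene')
im=c['img'][100:280,200:420,::-1]
cv2.imwrite('pics/d.png',cv2.resize(im,None,fx=3,fy=3,interpolation=cv2.INTER_CUBIC))
E
```

```text
t 3.83 p [489.1  99.8 121. ] psi 120.0 tilt [-0.0014  0.0001] w 0.409 gf 40.0 F [ 0.  -0.5 -0.4] q [-0.03  0.38  1.72  0.    1.05 -0.56]
[-0.01, 0.0, 10.4] [-0.618, -0.413, 0.002]
[-0.01, 0.0, 10.4] [-0.682, -0.294, 0.002]
[-0.01, 0.0, 10.4] [-0.724, -0.166, 0.001]
[-0.01, 0.0, 10.4] [-0.742, -0.033, 0.001]
[-0.01, 0.0, 10.4] [-0.736, 0.102, 0.001]
[-0.01, 0.0, 10.4] [-0.705, 0.233, 0.001]
[-0.01, 0.0, 10.4] [-0.652, 0.356, 0.001]
[-0.01, 0.0, 10.4] [-0.577, 0.468, 0.001]
[-0.01, 0.0, 10.4] [-0.483, 0.565, 0.001]
[-0.01, 0.0, 10.4] [-0.373, 0.642, 0.002]
```

View pics/d.png

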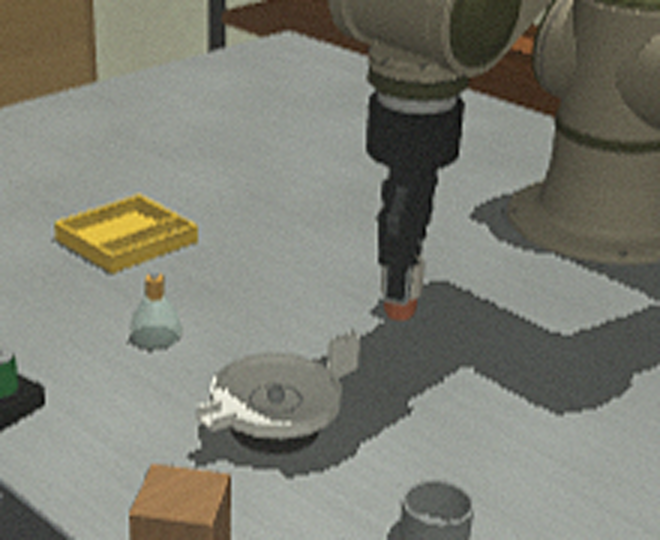

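Adapter held upright at crop (400,300), dish and ball undisturbed. Carry it with the closing line along the tray's long side (psi 90).

```bash
python3 - <<'E'
from rig import monitor; from h import *
s=monitor.sense(); plan(s,(460,-345,120),90,10)
E
```

```text
[0.05, 0.02, 3.0] [-0.615, -0.417, 0.012]
[0.05, 0.02, 3.0] [-0.636, -0.385, 0.012]
[0.05, 0.02, 3.0] [-0.655, -0.351, 0.013]
[0.05, 0.02, 3.0] [-0.673, -0.316, 0.013]
[0.05, 0.02, 3.0] [-0.689, -0.28, 0.013]
[0.05, 0.02, 3.0] [-0.702, -0.244, 0.013]
[0.05, 0.02, 3.0] [-0.714, -0.207, 0.013]
[0.05, 0.02, 3.0] [-0.724, -0.169, 0.013]
[0.05, 0.02, 3.0] [-0.732, -0.131, 0.013]
[0.05, 0.02, 3.0] [-0.738, -0.092, 0.013]
```

Emit:
{"api": "send_rows", "payload": {
  "targets": [0, 0, 3, -0.61, -0.42, 0.01, -0.5, 0, 0, 3, -0.64, -0.38, 0.01, -0.5, 0, 0, 3, -0.66, -0.35, 0.01, -0.5, 0, 0, 3, -0.67, -0.32, 0.01, -0.5, 0, 0, 3, -0.69, -0.28, 0.01, -0.5]
}}

```text
time_s: 4.5
eef_pos: [473.3, -124.3, 117.4]
ee_rot: [0.001, 0.609, 0.793, 0.0]
force: [0.5, -0.4, -0.9]
grip_width: 0.408
grip_force: 40.1
```

Emit:
{"api": "send_rows", "payload": {
  "targets": [0, 0, 3, -0.7, -0.24, 0.01, -0.5, 0, 0, 3, -0.71, -0.21, 0.01, -0.5, 0, 0, 3, -0.72, -0.17, 0.01, -0.5, 0, 0, 3, -0.73, -0.13, 0.01, -0.5, 0, 0, 3, -0.74, -0.09, 0.01, -0.5]
}}

```text
time_s: 5.12
eef_pos: [457.1, -346.2, 114.4]
ee_rot: [0.0, 0.708, 0.706, 0.0]
force: [1.3, -0.0, -1.2]
grip_width: 0.407
grip_force: 40.1
```

Emit:
{"api": "send_rows", "payload": {
  "targets": [0, 0, 0, 0, 0, 0.4, -0.5, 0, 0, 0, 0, 0, 0.4, -0.5, 0, 0, 0, 0, 0, 0.4, -0.5, 0, 0, 0, 0, 0, 0, -0.5]
}}

```text
time_s: 5.62
eef_pos: [456.8, -344.0, 40.9]
ee_rot: [-0.001, 0.707, 0.707, 0.0]
force: [0.5, 1.1, -0.5]
grip_width: 0.407
grip_force: 40.1
```

```bash
python3 - <<'E'
from rig import monitor,eyes; from h import *; import cv2
s=monitor.sense(); show(s); plan(s,(460,-345,24),90,3)
c=eyes.capture('scene')
im=c['img'][100:230,180:330,::-1]
cv2.imwrite('pics/e.png',cv2.resize(im,None,fx=4,fy=4,interpolation=cv2.INTER_CUBIC))
E
```

```text
t 5.62 p [ 456.8 -344.    40.9] psi 90.0 tilt [-0.0018  0.0021] w 0.407 gf 40.1 F [ 0.5  1.1 -0.5] q [-0.85  0.63  1.56  0.    0.96 -0.85]
[-0.03, -0.04, 0.0] [-0.006, 0.018, 0.094]
[-0.03, -0.04, 0.0] [-0.005, 0.018, 0.094]
[-0.03, -0.04, 0.0] [-0.005, 0.018, 0.094]
```

View pics/e.png

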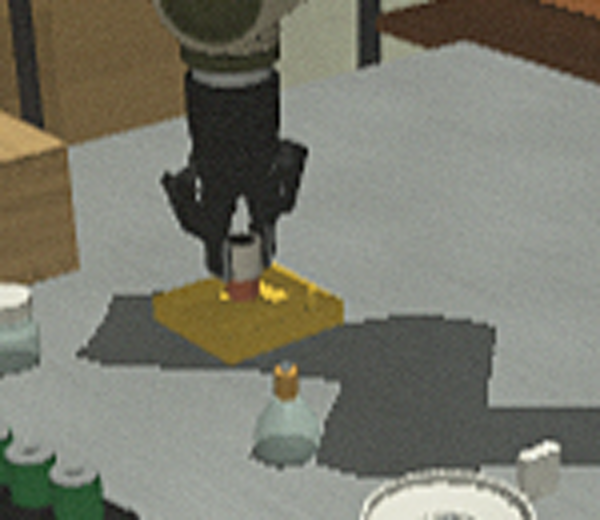

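Emit:
{"api": "send_rows", "payload": {
  "targets": [0, 0, 0, 0, 0.02, 0.1, -0.5, 0, 0, 0, 0, 0.02, 0.1, -0.5, 0, 0, 0, 0, 0, 0.06, -0.5, 0, 0, 0, 0, 0, 0, -0.5]
}}

```text
time_s: 6.18
eef_pos: [459.7, -344.6, 26.0]
ee_rot: [-0.0, 0.707, 0.707, 0.0]
force: [-0.1, -0.1, 0.0]
grip_width: 0.408
grip_force: 40.1
```

Emit:
{"api": "send_rows", "payload": {
  "targets": [0, 0, 0, 0, 0, 0, -0.1, 0, 0, 0, 0, 0, 0, 0.1, 0, 0, 0, 0, 0, 0, 0.3, 0, 0, 0, 0, 0, 0, 0.3, 0, 0, 0, 0, 0, -0.2, 0.3]
}}

```text
time_s: 6.8
eef_pos: [459.4, -344.3, 37.9]
ee_rot: [-0.001, 0.707, 0.707, 0.0]
force: [-0.2, 1.4, -0.4]
grip_width: 0.656
grip_force: 0.0
```

Emit:
{"api": "send_rows", "payload": {
  "targets": [0, 0, 0, 0, 0, -0.7, 0.3, 0, 0, 0, 0, 0, -0.8, 0.2, 0, 0, 0, 0, 0, -0.8, 0.1, 0, 0, 0, 0, 0, 0, 0]
}}

```text
time_s: 7.3
eef_pos: [460.8, -345.8, 180.7]
ee_rot: [0.004, 0.707, 0.707, -0.0]
force: [0.9, 0.5, -0.3]
grip_width: 0.503
grip_force: 0.0
```

```bash
python3 - <<'E'
from rig import monitor,eyes; from h import *; import cv2
s=monitor.sense(); show(s)
# grip: tool y along dish y (85.5 deg) or opposite: psi = 175.5 or -4.5
plan(s,(513.6,59.7,150),175.5,9)
c=eyes.capture('scene')
im=c['img'][100:230,180:330,::-1]
cv2.imwrite('pics/f.png',cv2.resize(im,None,fx=4,fy=4,interpolation=cv2.INTER_CUBIC))
E
```

```text
t 7.3 p [ 460.8 -345.8  180.7] psi 90.01 tilt [ 0.0054 -0.0061] w 0.503 gf 0.0 F [ 0.9  0.5 -0.3] q [-0.85  0.46  1.42  0.    1.25 -0.85]
[-0.0, 0.06, -9.5] [0.751, 0.098, 0.053]
[-0.0, 0.06, -9.5] [0.725, 0.22, 0.053]
[-0.0, 0.06, -9.5] [0.678, 0.337, 0.054]
[-0.0, 0.06, -9.5] [0.614, 0.444, 0.055]
[-0.0, 0.06, -9.5] [0.532, 0.539, 0.055]
[-0.0, 0.06, -9.5] [0.435, 0.62, 0.056]
[-0.0, 0.06, -9.5] [0.327, 0.683, 0.056]
[-0.0, 0.06, -9.5] [0.21, 0.728, 0.057]
[-0.0, 0.06, -9.5] [0.087, 0.752, 0.057]
```

View pics/f.png

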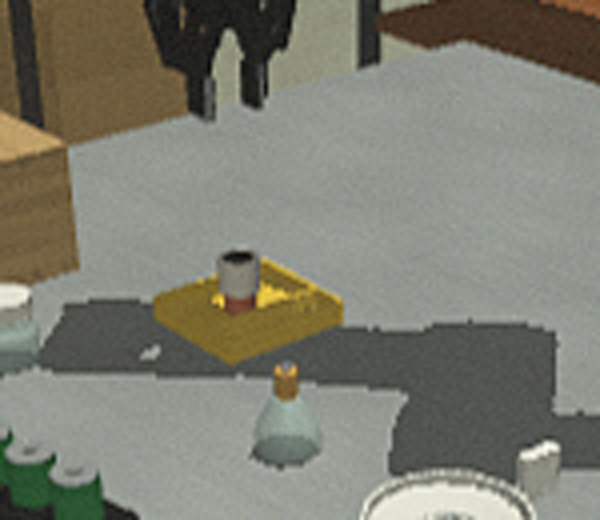

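Adapter stands upright and free in the tray's empty bay (crop (238,280)). For joint 6 range I'll grip the fin with psi = -4.5.

```bash
python3 - <<'E'
from rig import monitor; from h import *
s=monitor.sense(); plan(s,(513.6,59.7,120),-4.5,10)
E
```

```text
[0.02, 0.0, 9.45] [0.675, 0.089, 0.095]
[0.02, 0.0, 9.45] [0.68, -0.023, 0.095]
[0.02, 0.0, 9.45] [0.667, -0.134, 0.095]
[0.02, 0.0, 9.45] [0.636, -0.242, 0.095]
[0.02, 0.0, 9.45] [0.588, -0.343, 0.095]
[0.02, 0.0, 9.45] [0.523, -0.435, 0.095]
[0.02, 0.0, 9.45] [0.445, -0.515, 0.096]
[0.02, 0.0, 9.45] [0.354, -0.581, 0.096]
[0.02, 0.0, 9.45] [0.254, -0.631, 0.096]
[0.02, 0.0, 9.45] [0.147, -0.664, 0.096]
```

Emit:
{"api": "send_rows", "payload": {
  "targets": [0, 0, 9.45, 0.675, 0.09, 0.09, -0.2, 0, 0, 9.45, 0.68, -0.02, 0.09, -0.2, 0, 0, 9.45, 0.67, -0.13, 0.09, -0.2, 0, 0, 9.45, 0.64, -0.24, 0.09, -0.2, 0, 0, 9.45, 0.59, -0.34, 0.09, -0.2]
}}

```text
time_s: 7.98
eef_pos: [486.8, -140.4, 147.9]
ee_rot: [-0.001, 0.932, 0.362, -0.001]
force: [1.2, 0.1, -0.0]
grip_width: 0.398
grip_force: 0.0
```

Emit:
{"api": "send_rows", "payload": {
  "targets": [0, 0, 9.45, 0.52, -0.44, 0.09, -0.2, 0, 0, 9.45, 0.45, -0.51, 0.09, -0.2, 0, 0, 9.45, 0.35, -0.58, 0.09, -0.2, 0, 0, 9.45, 0.25, -0.63, 0.09, -0.2, 0, 0, 9.45, 0.15, -0.66, 0.09, -0.2]
}}

```text
time_s: 8.6
eef_pos: [513.3, 61.2, 120.9]
ee_rot: [-0.0, 0.999, -0.042, -0.001]
force: [0.6, -0.3, 0.1]
grip_width: 0.399
grip_force: 0.0
```

Emit:
{"api": "send_rows", "payload": {
  "targets": [0, 0, 0, 0, 0, 0, -0.2, 0, 0, 0, 0, 0, 0, -0.2]
}}

```text
time_s: 8.85
eef_pos: [513.6, 59.4, 121.5]
ee_rot: [0.0, 0.999, -0.038, -0.001]
force: [-0.0, -0.2, 0.3]
grip_width: 0.398
grip_force: 0.0
```

```bash
python3 - <<'E'
from rig import monitor,eyes; from h import *; import cv2
s=monitor.sense(); show(s); plan(s,(513.6,59.7,32),-4.5,4)
c=eyes.capture('scene')
im=c['img'][170:270,250:370,::-1]
cv2.imwrite('pics/g.png',cv2.resize(im,None,fx=6,fy=6,interpolation=cv2.INTER_CUBIC))
E
```

```text
t 8.85 p [513.6  59.4 121.5] psi -4.4 tilt [-0.0014 -0.0001] w 0.398 gf 0.0 F [-0.  -0.2  0.3] q [-0.11  0.41  1.67 -0.    1.07  1.54]
[0.0, 0.02, 0.03] [0.001, -0.001, 0.373]
[0.0, 0.02, 0.03] [0.0, -0.001, 0.373]
[0.0, 0.02, 0.03] [0.0, -0.001, 0.373]
[0.0, 0.02, 0.03] [0.0, -0.001, 0.373]
```

View pics/g.png

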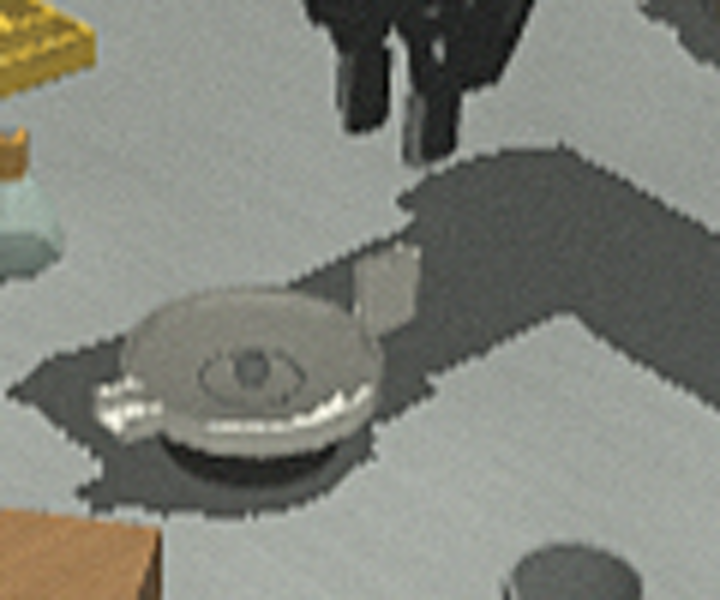

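Fingers are centred above the fin (crop: fin (390,290), ball in ring at (250,368)). Descend, then close softly.

Emit:
{"api": "send_rows", "payload": {
  "targets": [0, 0, 0, 0, 0, 0.37, -0.2, 0, 0, 0, 0, 0, 0.37, -0.2, 0, 0, 0, 0, 0, 0.37, -0.2, 0, 0, 0, 0, 0, 0.35, -0.2, 0, 0, 0, 0, 0, 0, -0.3],
  "newtons": 20
}}

```text
time_s: 9.52
eef_pos: [513.2, 58.9, 33.5]
ee_rot: [-0.0, 0.999, -0.04, -0.001]
force: [-0.2, -0.0, 0.9]
grip_width: 0.353
grip_force: 0.0
```

Emit:
{"api": "send_rows", "payload": {
  "targets": [0, 0, 0, 0, 0, 0, -0.45, 0, 0, 0, 0, 0, 0, -0.55, 0, 0, 0, 0, 0, 0, -0.62, 0, 0, 0, 0, 0, 0, -0.67, 0, 0, 0, 0, 0, 0, -0.7]
}}

```text
time_s: 10.15
eef_pos: [514.1, 59.8, 34.6]
ee_rot: [0.0, 0.999, -0.039, 0.0]
force: [0.2, -0.2, -0.3]
grip_width: 0.153
grip_force: 0.1
```

```bash
python3 - <<'E'
from rig import monitor,eyes; from h import *
s=monitor.sense(); show(s); print(np.round(s['wrist_torque'],3))
E
```

```text
t 10.15 p [514.1  59.8  34.6] psi -4.49 tilt [ 0.0002 -0.0001] w 0.153 gf 0.1 F [ 0.2 -0.2 -0.3] q [-0.11  0.54  1.73 -0.    0.87  1.54]
[-0.059 -0.024 -0.016]
```

Emit:
{"api": "send_rows", "payload": {
  "targets": [0, 0, 0, 0, 0, 0, -0.72, 0, 0, 0, 0, 0, 0, -0.74, 0, 0, 0, 0, 0, 0, -0.76, 0, 0, 0, 0, 0, 0, -0.78, 0, 0, 0, 0, 0, 0, -0.8]
}}

```text
time_s: 10.78
eef_pos: [514.0, 59.8, 34.5]
ee_rot: [0.0, 0.999, -0.039, 0.0]
force: [-0.6, -0.8, 0.9]
grip_width: 0.114
grip_force: 20.4
```

Emit:
{"api": "send_rows", "payload": {
  "targets": [0, 0, 0, 0, 0, 0, -0.85, 0, 0, 0, 0, 0, 0, -0.9, 0, 0, 0, 0, 0, 0, -0.9]
}}

```text
time_s: 11.15
eef_pos: [514.0, 59.8, 34.5]
ee_rot: [0.0, 0.999, -0.039, 0.0]
force: [0.7, -0.4, -0.4]
grip_width: 0.114
grip_force: 20.4
```

```bash
python3 - <<'E'
from rig import monitor,eyes; from h import *; import cv2
s=monitor.sense(); show(s); print(np.round(s['wrist_torque'],3))
c=eyes.capture('scene')
im=c['img'][170:270,250:370,::-1]
cv2.imwrite('pics/i.png',cv2.resize(im,None,fx=6,fy=6,interpolation=cv2.INTER_CUBIC))
E
```

```text
t 11.15 p [514.   59.8  34.5] psi -4.5 tilt [ 0.     -0.0001] w 0.114 gf 20.4 F [ 0.7 -0.4 -0.4] q [-0.11  0.54  1.73 -0.    0.87  1.54]
[-0.102 -0.063 -0.038]
```

View pics/i.png

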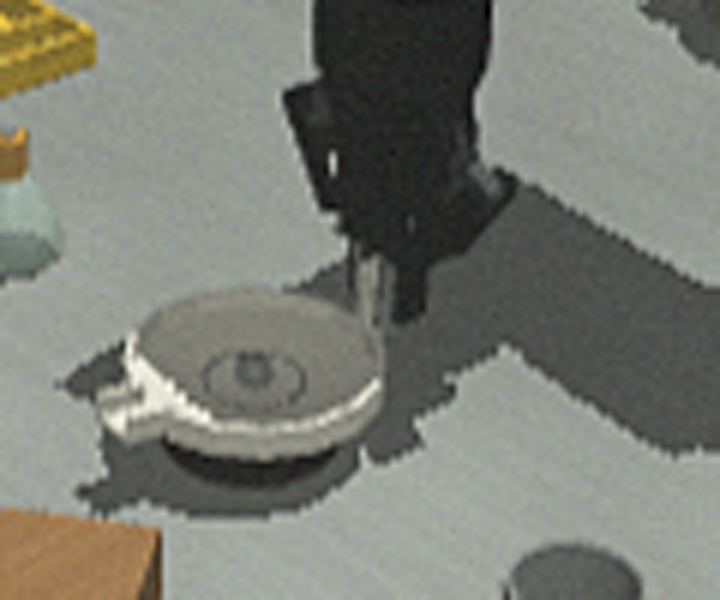

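Fin gripped, dish level, ball in ring at (252,368). Tighten, then lift gently.

Emit:
{"api": "send_rows", "payload": {
  "targets": [0, 0, 0, 0, 0, 0, -0.95, 0, 0, 0, 0, 0, 0, -0.95, 0, 0, 0, 0, 0, -0.02, -0.95, 0, 0, 0, 0, 0, -0.04, -0.95, 0, 0, 0, 0, 0, -0.06, -0.95],
  "newtons": 80
}}

```text
time_s: 11.82
eef_pos: [513.8, 59.9, 41.7]
ee_rot: [-0.0, 0.999, -0.039, -0.0]
force: [-0.6, 0.1, -0.2]
grip_width: 0.099
grip_force: 78.0
```

Emit:
{"api": "send_rows", "payload": {
  "targets": [0, 0, 0, 0, 0, -0.08, -0.95, 0, 0, 0, 0, 0, -0.09, -0.95, 0, 0, 0, 0, 0, -0.1, -0.95, 0, 0, 0, 0, 0, -0.1, -0.95, 0, 0, 0, 0, 0, -0.1, -0.95]
}}

```text
time_s: 12.45
eef_pos: [514.0, 59.8, 70.4]
ee_rot: [0.0, 0.999, -0.039, 0.0]
force: [-0.3, 0.2, -1.5]
grip_width: 0.104
grip_force: 78.0
```

Emit:
{"api": "send_rows", "payload": {
  "targets": [0, 0, 0, 0, 0, -0.1, -0.95, 0, 0, 0, 0, 0, -0.1, -0.95, 0, 0, 0, 0, 0, -0.1, -0.95, 0, 0, 0, 0, 0, -0.08, -0.95, 0, 0, 0, 0, 0, -0.06, -0.95]
}}

```text
time_s: 13.08
eef_pos: [514.0, 59.8, 96.6]
ee_rot: [0.0, 0.999, -0.039, 0.0]
force: [0.2, -0.0, -0.7]
grip_width: 0.099
grip_force: 77.9
```

Emit:
{"api": "send_rows", "payload": {
  "targets": [0, 0, 0, 0, 0, -0.05, -0.95, 0, 0, 0, 0, 0, -0.04, -0.95, 0, 0, 0, 0, 0, -0.03, -0.95, 0, 0, 0, 0, 0, 0, -0.95]
}}

```text
time_s: 13.58
eef_pos: [514.0, 59.8, 103.6]
ee_rot: [-0.0, 0.999, -0.039, 0.0]
force: [0.9, 0.4, -1.2]
grip_width: 0.106
grip_force: 78.0
```

```bash
cat >> h.py <<'E'
def dishpix(c,X,yaw,dz,name):
    """save crop warped to a level plane at dish floor; report ball and fin/lip/rim pixel fits"""
    import cv2
    g=cv2.cvtColor(c['img'],cv2.COLOR_RGB2HSV)
    u=proj(c,X); r=60; x0,y0=int(u[0])-r,int(u[1])-r
    return u
E
python3 - <<'E'
from rig import monitor,eyes; from h import *; import cv2,pickle
s=monitor.sense(); show(s); print(np.round(s['wrist_torque'],3))
c={n:eyes.capture(n) for n in('scene','top')}; pickle.dump(c,open('c1.pkl','wb'))
# ball: dark blob near expected pixel
for n in c:
    u=proj(c[n],(591.7,53.6,36+70)); x,y=map(int,u.round())
    g=cv2.cvtColor(c[n]['img'],cv2.COLOR_RGB2GRAY)[y-13:y+14,x-13:x+14]
    print(n,u.round(1)); print(g[::1,::1])
E
```

```text
t 13.57 p [514.   59.8 103.6] psi -4.5 tilt [0.0001 0.    ] w 0.106 gf 78.0 F [ 0.9  0.4 -1.2] q [-0.11  0.44  1.68  0.    1.02  1.54]
[-0.032  0.078  0.061]
scene [292.1 208. ]
[[150 155 150 156 152 157 150 147 147 148 150 142 142 146 143 145 146 148
  149 158 153 157 162 155 160 156 161]
 [151 152 147 146 146 144 138 145 130 140 143 138 135 133 137 141 138 137
  142 148 145 140 146 154 149 157 162]
 [147 146 133 133 132 137 134 135 139 141 139 140 147 151 142 144 145 148
  138 140 132 129 129 144 141 143 144]
 [139 122 128 130 143 142 140 145 145 140 141 142 143 138 144 137 144 140
  143 143 131 140 130 140 133 136 128]
 [131 133 134 138 136 136 135 141 133 136 131 131 131 129 134 130 136 129
  136 133 130 134 134 137 142 137 138]
 [130 133 125 126 132 130 129 128 129 130 129 126 126 132 127 134 126 127
  128 125 127 131 130 133 133 137 138]
 [130 136 126 129 126 133 129 122 133 128 130 126 130 125 131 127 128 130
  129 127 129 127 132 124 126 128 133]
 [126 130 130 131 130 127 127 127 129 128 127 130 130 126 128 129 131 128
  132 126 130 125 131 127 127 127 127]
 [132 124 123 130 
[... 4499 characters left out ...]
 137 137 136 137 134]
 [153 152 150 150 149 147 148 143 148 146 145 146 149 146 144 142 141 145
  142 141 141 142 141 139 139 139 136]
 [158 154 152 154 153 154 151 154 153 152 150 148 150 148 148 147 144 146
  149 145 142 144 142 143 142 143 138]
 [161 159 159 158 157 157 157 155 155 155 155 158 153 151 150 153 151 152
  152 150 151 148 150 151 147 146 140]
 [162 161 161 160 160 160 163 159 160 158 159 157 159 159 158 158 158 154
  154 155 153 155 153 151 153 150 141]
 [155 159 159 158 161 160 162 157 162 158 159 161 158 161 161 159 158 159
  160 159 160 157 158 158 159 155 141]
 [156 154 155 155 158 158 159 155 160 160 161 158 159 158 163 162 159 159
  162 160 161 162 160 159 161 156 143]]
```

Dish up ~69 mm, ball at scene px (292.5,208.7) against a predicted centre (292.1,208.0): in the ring, level. Now turn 92.2° left about the dish centre (78 mm along tool x).

Emit:
{"api": "send_rows", "payload": {
  "targets": [0, 0, -2, 0.001, 0.045, 0, -0.95, 0, 0, -4, 0.003, 0.091, 0, -0.95, 0, 0, -5, 0.005, 0.113, 0, -0.95, 0, 0, -5, 0.005, 0.113, 0, -0.95, 0, 0, -5, 0.005, 0.113, 0, -0.95]
}}

```text
time_s: 14.3
eef_pos: [516.9, 31.4, 103.4]
ee_rot: [-0.0, 0.989, 0.145, -0.0]
force: [-0.9, -1.3, -1.4]
grip_width: 0.104
grip_force: 78.0
```

Emit:
{"api": "send_rows", "payload": {
  "targets": [0, 0, -5, 0.005, 0.113, 0, -0.95, 0, 0, -5, 0.005, 0.113, 0, -0.95, 0, 0, -5, 0.005, 0.113, 0, -0.95, 0, 0, -5, 0.005, 0.113, 0, -0.95, 0, 0, -5, 0.005, 0.113, 0, -0.95]
}}

```text
time_s: 14.92
eef_pos: [533.4, 1.9, 103.4]
ee_rot: [-0.0, 0.935, 0.356, -0.0]
force: [0.6, -0.2, -0.8]
grip_width: 0.106
grip_force: 78.0
```

Emit:
{"api": "send_rows", "payload": {
  "targets": [0, 0, -5, 0.005, 0.113, 0, -0.95, 0, 0, -5, 0.005, 0.113, 0, -0.95, 0, 0, -5, 0.005, 0.113, 0, -0.95, 0, 0, -5, 0.005, 0.113, 0, -0.95, 0, 0, -5, 0.005, 0.113, 0, -0.95]
}}

```text
time_s: 15.55
eef_pos: [560.7, -17.8, 103.3]
ee_rot: [-0.0, 0.835, 0.55, -0.0]
force: [-0.3, 0.8, -0.4]
grip_width: 0.105
grip_force: 78.0
```

Emit:
{"api": "send_rows", "payload": {
  "targets": [0, 0, -5, 0.005, 0.113, 0, -0.95, 0, 0, -5, 0.005, 0.113, 0, -0.95, 0, 0, -5, 0.005, 0.113, 0, -0.95, 0, 0, -4, 0.003, 0.091, 0, -0.95, 0, 0, -2.2, 0.001, 0.05, 0, -0.95]
}}

```text
time_s: 16.18
eef_pos: [588.6, -24.1, 103.3]
ee_rot: [-0.0, 0.721, 0.693, -0.0]
force: [0.0, -0.0, -1.3]
grip_width: 0.099
grip_force: 78.0
```

Emit:
{"api": "send_rows", "payload": {
  "targets": [0, 0, 0, 0, 0, 0, -0.95, 0, 0, 0, 0, 0, 0, -0.95, 0, 0, 0, 0, 0, 0, -0.95, 0, 0, 0, 0, 0, 0, -0.95]
}}

```text
time_s: 16.68
eef_pos: [588.5, -24.0, 103.5]
ee_rot: [0.0, 0.721, 0.693, 0.0]
force: [0.9, 0.5, -1.9]
grip_width: 0.103
grip_force: 78.0
```

```bash
python3 - <<'E'
from rig import monitor,eyes; from h import *; import cv2,pickle
s=monitor.sense(); show(s); plan(s,(588.7,-24.3,104.5),87.7,2)
c={n:eyes.capture(n) for n in('scene','top')}; pickle.dump(c,open('c2.pkl','wb'))
p=np.array(s['eef_pos']); a=np.radians(87.7); ctr=p[:2]+78*np.array([np.cos(a),np.sin(a)]); print('centre',ctr)
u=proj(c['scene'],(*ctr,p[2]-34.5+36)); x,y=map(int,u.round()); print(u, 'ring centre',proj(c['scene'],(*ctr,p[2]-34.5+28)),'lip',proj(c['scene'],(*(ctr+77*np.array([np.cos(a),np.sin(a)])),p[2]+1)))
print(cv2.cvtColor(c['scene']['img'],cv2.COLOR_RGB2GRAY)[y-10:y+12,x-13:x+14])
E
```

```text
t 16.68 p [588.5 -24.  103.5] psi 87.69 tilt [ 0. -0.] w 0.103 gf 78.0 F [ 0.9  0.5 -1.9] q [-0.24  0.57  1.46 -0.    1.11 -0.2 ]
[0.0, 0.0, -0.01] [-0.002, 0.002, -0.008]
[0.0, 0.0, -0.01] [-0.002, 0.002, -0.008]
centre [591.5949587   53.92387793]
[292.22369727 208.35543716] ring centre [292.15645659 211.06421721] lip [313.25978636 220.99477658]
[[133 127 134 143 143 146 145 139 142 139 143 146 148 142 144 146 137 138
  131 125 132 130 136 152 194 178 193]
 [133 133 128 140 141 142 140 140 134 131 133 130 137 133 136 135 125 196
  194 191 132 123 128 129 128 130 143]
 [133 131 127 127 134 129 125 134 132 132 130 128 134 131 128 123 120 204
  242 243 191 182 189 123 176 129 118]
 [127 128 128 132 125 133 130 129 132 130 134 132 129 129 130 123 107 176
  233 231 232 238 238 185 230 195 119]
 [128 123 123 133 126 135 127 130 129 131 129 122 123 115 114 189 185 236
  231 229 230 229 231 233 234 240 187]
 [131 125 129 125 128 126 126 126 127 116 121 110 186 189 182 241 239 233
  228 228 228 229 229 229 226 231 234]
 [125 126 128 127 128 123 122 116 114 192 189 190 245 241 240 234 232 230
[... 1035 characters left out ...]
 227 223 222 220 220]
 [230 225 225 226 224 229 231 180 204 194 196 200 216 217 214 208 211 198
  190 222 180 220 225 224 225 224 221]
 [226 227 232 231 228 228 225 224 229 214 182 188 209 203 207 194 207 188
  223 225 223 221 223 226 192 214 226]
 [179 184 207 208 223 233 228 230 227 229 231 223 229 224 228 228 225 225
  225 225 226 228 227 234 165 164 195]
 [130 134 147 144 183 203 208 217 217 214 224 225 224 221 222 230 234 220
  214 215 220 209 200 208 178 119 129]
 [137 135 134 133 133 130 144 166 168 169 192 189 184 185 183 202 207 192
  163 168 164 154 133 132 136 123 116]
 [149 143 140 139 138 139 133 140 141 136 140 134 136 139 140 139 133 135
  128 138 135 137 139 146 144 127 131]]
```

```bash
python3 -c "
from rig import job; print(job.finish_job())"
```

```text
the job is handed in; nothing more can be done
None
```

The adapter is in the tray's empty compartment. The dish is held level about 69 mm above its stand, lip turned left to the tin and the ball in the inner ring; I handed the job in at 16.8 s and got no verdict back.

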